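Unhasp and open the burr chest

TASK

Open the blue burr chest on the jeweller's bench: flip its hasp off the staple and swing it right over to the front, clear of the lid, and only then raise the lid by its bar handle until it stands open about upright or further. Leave the red chest shut, its hasp on its staple.

Things in the scene. Friction and masses are not known exactly. Their poses are not given: they have to be found in the camera images.
- blue_chest: Blue steel chest to open, fixed to the bench, 170 (x) x 200 (y) x 90 mm high. Origin: centre of its underside; x points from its front to its back, y to its left, z up; the offsets in mm given below are in this frame. Along the top of the front runs a fixed rail (x -85 to -50); behind it the 6 mm thick lid (x -49 to 85, top at z 90), flat and bare but for handle and staple.
- blue_handle (a point): Centre of the lid's dark steel bar handle, at x -30, y 50, z 125 when shut. The round bar, about 10 mm thick, runs along y, 80 mm long, 35 mm above the lid on a post at each end; its middle 50 mm are clear. It moves with the lid, whose hinge axis runs along y at x 85, z 84.
- blue_lip (a point): Point to hold on the steel hasp's lip, 13 mm below its tip; x 15, y -55, z 123 when shut. The hasp's strap, 26 mm wide, hinges along y on the rail at x -55, z 96 and lies from there to x 0, just over the lid and a brass staple (x -29, to z 106). At its free end a lip 30 mm wide (y), 4 thick, rises and leans back to its tip at x 23, z 136. Best pinched across its width and led round the hinge.
- blue_hasp (a joint): Angle of the blue chest's hasp: 0 lying on the staple, 1.57 straight up, stop at 2.8 rad, folded over to the front. It turns very easily, swinging the lip up and over towards the chest's front, and falls over by its own weight past about 1.5 rad. A level push on the lip jams: it must go up and over in an arc.
- blue_lid (a joint): Angle of the blue chest's lid: 0 shut, 1.57 upright, stop at 1.9 rad. A friction hinge: it stays at any angle where it is left; raising it takes about 3 to 7 N at the handle.
- red_hasp (a joint): Hasp angle of the red chest, a bystander of the same form standing on the other side: 0 on its staple. To be left alone.
- red_lid (a joint): Lid angle of the red chest: 0 shut. To be left alone.

How it is judged:
By the outcome, as a careful person would: the job done as asked, in the order asked, and still so for the second after the job is handed in, with the robot touching nothing.
It also fails if it takes over 51 s, if anything falls off the work surface, if the arm or the gripper's body presses on something with over 40 N, if the wrist force passes 120 N, or if a joint passes its speed limit or range.

ROBOT

A 6-joint arm with a two-finger parallel gripper is mounted at the origin on the work surface. World frame = base frame: x ahead of the robot, y to its left, z up, the work surface at z = 0. Lengths are in m, angles in rad, forces in N, time in s.
With the tool pointing down it reaches from about 0.375 to 0.925 m from the base axis. Payload 5.7 kg.
Tool frame: the origin (TCP) lies between the finger pads; the fingertips stand 25 mm ahead of it and the grasp point (between the pads) lies 6 mm ahead of it; z points along the fingers, y is the direction in which the jaws open and shut (so a half turn about z gives the same grasp; the last joint's range is limited). The gripper opens to 88 mm and grips with 3 to 60 N. Pads are 20 mm wide; open, the fingers measure 115 mm over their backs; the gripper's body (75 mm by 178 mm) begins 61 mm behind the grasp point.
Start: joints at [1.209, 0.359, 1.51, -0, 1.272, -0.115], TCP at [0.147, 0.582, 0.219] pointing down, gripper open.
Joint ranges: [-2.97, 2.97], [-1.01, 2.36], [0.21, 2.38], [-0.96, 4.11], [0.2, 2.71], [-2.98, 2.98]. Speed limits (rad/s): [2.39, 2.39, 3.14, 3.14, 3.14, 3.14].

INTERFACE

Orientations are given as a rotation vector (axis times angle).
In Python, from rig import ctrl gives the robot as it stands.
- The arm moves only by the tool send_rows, never from a script. Its argument "steps" is a list of rows, each an object with "slide": the shift along the world's x, y, z each as a share of 0.4 m, from -1 to 1, a list of three; "roll": the turn about the world's z as a share of pi/2 rad, from -1 to 1; "hand": the closure in counts, from 0 (fully open) to 255 (shut). In form: [{"slide": [x, y, z], "roll": roll, "hand": hand}, ...]. A call has 1 to 20 rows; each row is the pose to reach, as a shift and turn from the pose commanded when the call began; what a row does not reach only later rows make up. A row lasts 1/10 s, in which the tool goes at most 50 mm and 8.59 degrees, less where a joint would pass 70% of its speed; a pose out of reach is approached as far as the arm can. A call with a number of a shift or a turn outside -1 to 1 is refused whole. A call with a gripper value outside its range is refused whole. The fingers move at their own pace and stop on an object; "force" is the grip in N (left out, the last holds). Time passes only in rows, so rows that repeat a pose let the fingers close. It gives the time, the measured TCP pose, the force and the opening at its end, in the units of the state.
- ctrl.read_state(): the state, without advancing time (a new reading comes with each control period).
- ctrl.read_camera(name): name is "scene" or "top"; returns the picture (400x640x3 uint8, red, green, blue); there is no depth.
- ctrl.calibration(name): a dict with "vertical_fov" (degrees; the focal length in pixels is half the picture's height over the tangent of half this angle, whatever the lens; pixels are square), "cx", "cy" (the principal point, pixels), "k1" (the pictures are not rectified: a ray, as slopes to the right and down, at radius r is drawn at 1 + k1 r^2 times it, then the intrinsics apply), "extrinsics" (4x4, takes a point from world to camera coordinates). Camera axes: x right, y down, z forward; pixel columns grow to the right and rows downward; lengths in m; the calibration is good to about 2 mm. A picture is of the moment at which its call begins. calibration takes no time and is no camera call.
- ctrl.close_job(): hands the job in, once; it reports no verdict.
The state is a dict: "clock": time; "joint_pos": joint angles; "dq": joint speeds; "joint_efforts": joint torques, N m; "tool_pos": TCP position; "ee_rot": TCP orientation; "force": force on the tool from outside, world axes, zero at the start; "ft_torque": the same for the moment, N m; "finger_gap": finger opening in m.
Only numpy, scipy, OpenCV 4.12 (cv2) and the standard library are available. Lean on these libraries where they do the work, as an engineer would, in place of code of your own. Each camera call takes 0.05 s, during which the arm holds its last target. There are 200 camera calls.

## Working session

There is one attempt and no reset: what is moved stays moved. The work goes in short steps, Python scripts to look and compute and a tool call to move; the robot and the scene stay as the last step left them, time stands still between calls to the robot, and variables do not carry over. Pictures are saved under pics/ and viewed, and the job is handed in when it is done.

Besides the shell and the picture viewer there is one more tool, called after "Request:" as a command line: name --argument value ..., lists and objects as JSON in quotes. send_rows: Moves the arm, as the interface text tells. Its arguments: {"type":"object","properties":{"steps":{"type":"array"},"force":{"type":"number"}},"required":["steps"]}

```bash
mkdir -p pics; ls; python3 - <<'E'
from rig import ctrl
import cv2
for n in("scene","top"):
    im=ctrl.read_camera(n); cv2.imwrite(f"pics/{n}0.png",im[:,:,::-1]); print(n,ctrl.calibration(n))
s=ctrl.read_state();print(s)
E
```

```text
pics
scene {'vertical_fov': 56.40550609965146, 'cx': 314.3004805594485, 'cy': 193.2088538917458, 'k1': -0.08703443800398662, 'extrinsics': array([[-0.46437947,  0.88559596, -0.0084558 ,  0.31224857],
       [ 0.55466338,  0.2833787 , -0.78233308, -0.24046292],
       [-0.69043482, -0.36798954, -0.6228029 ,  1.10794514],
       [ 0.        ,  0.        ,  0.        ,  1.        ]])}
top {'vertical_fov': 56.22868917306256, 'cx': 319.2362107469459, 'cy': 202.66650746107646, 'k1': -0.08764936976848044, 'extrinsics': array([[ 0.01739871, -0.99963027,  0.02089523, -0.04461726],
       [-0.98251865, -0.0209675 , -0.18497966,  0.5924925 ],
       [ 0.18534938, -0.01731155, -0.98252019,  0.72075333],
       [ 0.        ,  0.        ,  0.        ,  1.        ]])}
{'clock': 0.1, 'joint_pos': array([ 1.20890261e+00,  3.59441729e-01,  1.51127313e+00, -2.09045895e-05,
        1.27256187e+00, -1.15092160e-01]), 'dq': array([-0.00025525, -0.00144385, -0.0007498 , -0.00017194,  0.00149995,
       -0.00060995]), 'joint_efforts': array([ 1.20972854e-03, -5.16356885e+01, -2.71409100e+01,  6.80293213e-02,
        2.75317178e-02, -2.40541368e-05]), 'tool_pos': array([0.14636983, 0.5812282 , 0.21810792]), 'ee_rot': array([-3.86635514e-01, -3.11732788e+00,  2.57757182e-03]), 'force': array([0.06653481, 0.13875367, 0.42165724]), 'ft_torque': array([-3.20121122e-02,  7.77908014e-03, -7.44977212e-05]), 'finger_gap': 0.0877703734113497}
```

View pics/scene0.png

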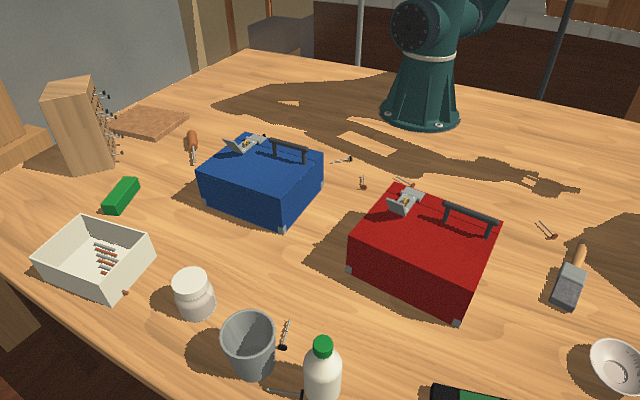

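View pics/top0.png

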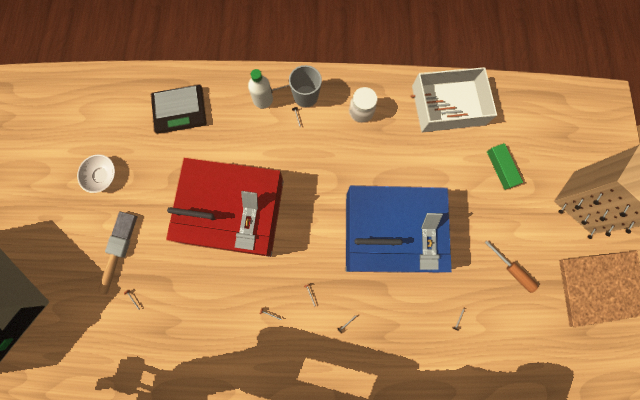

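```bash
python3 - <<'E'
import cv2
a=cv2.imread("pics/top0.png")[175:285,335:465];b=cv2.imread("pics/scene0.png")[125:240,185:335]
cv2.imwrite("pics/zt.png",cv2.resize(a,None,fx=5,fy=5,interpolation=cv2.INTER_CUBIC))
cv2.imwrite("pics/zs.png",cv2.resize(b,None,fx=5,fy=5,interpolation=cv2.INTER_CUBIC))
E
```

```text
(no output)
```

View pics/zt.png

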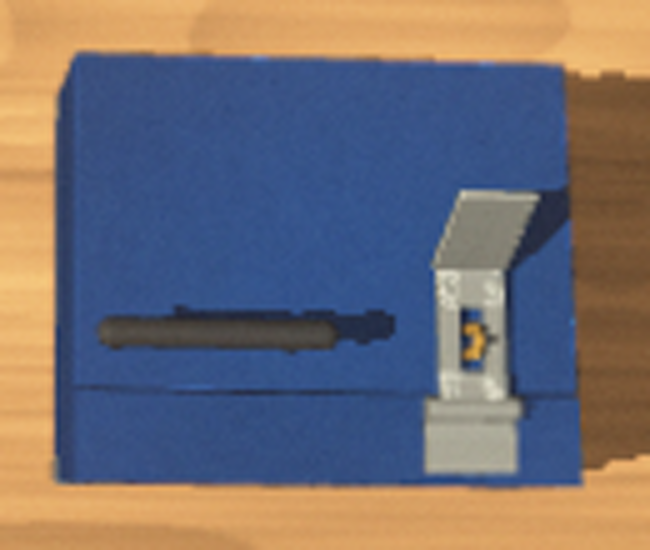

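View pics/zs.png

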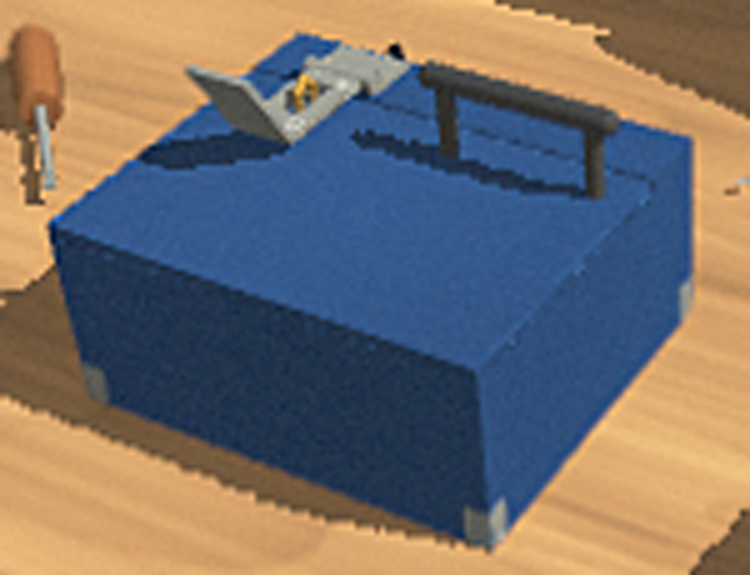

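```bash
cat > h.py <<'E'
import numpy as np, cv2
from rig import ctrl
def proj(n,P):
    c=ctrl.calibration(n);E=c["extrinsics"];q=np.atleast_2d(P)@E[:3,:3].T+E[:3,3]
    s=q[:,:2]/q[:,2:];s=s*(1+c["k1"]*(s**2).sum(1,keepdims=True))
    f=200/np.tan(np.radians(c["vertical_fov"]/2));return s*f+[c["cx"],c["cy"]]
def chest(p,P):
    P=np.atleast_2d(P);c,s=np.cos(p[2]),np.sin(p[2])
    return P@np.array([[c,-s,0],[s,c,0],[0,0,1]]).T+[p[0],p[1],0]
E
python3 - <<'E'
from h import *
from scipy.optimize import least_squares
t=[([75,55],(85,100,90)),([565,66],(85,-100,90)),([582,485],(-85,-100,90)),([73,482],(-85,100,90)),([220,332],(-30,50,125)),([500,192],(23,-55,136))]
s=[([50,225],(85,-100,90)),([477,372],(85,100,90)),([692,138],(-85,100,90)),([300,35],(-85,-100,90)),([490,548],(85,100,0)),([90,400],(85,-100,0)),([685,320],(-85,100,0)),([520,98],(-30,50,125))]
cv=lambda L,o:(np.array([(np.array(a)+.5)/5-.5+o for a,_ in L]),np.array([b for _,b in L])/1e3)
tu,tP=cv(t,[335,175]);su,sP=cv(s,[185,125])
f=lambda p:np.r_[(proj("top",chest(p,tP))-tu).ravel(),(proj("scene",chest(p,sP))-su).ravel()]
r=least_squares(f,[.6,-.1,0],loss="soft_l1");print(r.x,np.round(r.fun.reshape(-1,2),1) if 0 else np.round(f(r.x).reshape(-1,2),1))
for n,P in(("lip",(15,-55,123)),("hinge",(-55,-55,96)),("handle",(-30,50,125)),("lidhinge",(85,50,84))):print(n,chest(r.x,np.array(P)/1e3))
E
```

```text
[ 0.53953526 -0.19277044  0.00124446] [[-0.  -0.8]
 [-0.2 -0.8]
 [ 0.1  0.2]
 [ 0.2 -0.1]
 [-0.5  0.2]
 [-0.3  0.2]
 [-0.9 -0.4]
 [-0.2 -0.6]
 [ 0.1 -0.1]
 [-0.  -0.5]
 [ 0.4  0.7]
 [-0.1 -0.5]
 [ 1.2 -2. ]
 [-0.7  0. ]]
lip [[ 0.55460369 -0.24775173  0.123     ]]
hinge [[ 0.48460375 -0.24783884  0.096     ]]
handle [[ 0.50947306 -0.14280781  0.125     ]]
lidhinge [[ 0.62447297 -0.1426647   0.084     ]]
```

Request:
send_rows --steps '[{"slide":[0.9,-1,0.1],"roll":0.158,"hand":0},{"slide":[0.9,-1,0.1],"roll":0.158,"hand":0},{"slide":[0.9,-1,0.1],"roll":0.158,"hand":0},{"slide":[0.9,-1,0.1],"roll":0.158,"hand":0},{"slide":[0.9,-1,0.1],"roll":0.158,"hand":0},{"slide":[0.9,-1,0.1],"roll":0.158,"hand":0},{"slide":[0.9,-1,0.1],"roll":0.158,"hand":0},{"slide":[0.9,-1,0.1],"roll":0.158,"hand":0},{"slide":[0.9,-1,0.1],"roll":0.158,"hand":0},{"slide":[0.9,-1,0.1],"roll":0.158,"hand":0},{"slide":[0.9,-1,0.1],"roll":0.158,"hand":0},{"slide":[0.9,-1,0.1],"roll":0.158,"hand":0},{"slide":[0.9,-1,0.1],"roll":0.158,"hand":0},{"slide":[0.9,-1,0.1],"roll":0.158,"hand":0}]'

```text
clock: 1.5
tool_pos: [0.5053, 0.1824, 0.2583]
ee_rot: [0.003, -3.14, -0.0]
force: [0.3, 0.5, -0.4]
finger_gap: 0.088
```

Request:
send_rows --steps '[{"slide":[0.119,-1,-0.05],"roll":0,"hand":0},{"slide":[0.119,-1,-0.05],"roll":0,"hand":0},{"slide":[0.119,-1,-0.05],"roll":0,"hand":0},{"slide":[0.119,-1,-0.05],"roll":0,"hand":0},{"slide":[0.119,-1,-0.05],"roll":0,"hand":0},{"slide":[0.119,-1,-0.05],"roll":0,"hand":0},{"slide":[0.119,-1,-0.05],"roll":0,"hand":0},{"slide":[0.119,-1,-0.05],"roll":0,"hand":0},{"slide":[0.119,-1,-0.05],"roll":0,"hand":0},{"slide":[0.119,-1,-0.05],"roll":0,"hand":0},{"slide":[0.119,-1,-0.05],"roll":0,"hand":0}]'

```text
clock: 2.6
tool_pos: [0.5538, -0.2158, 0.2386]
ee_rot: [0.005, -3.141, -0.002]
force: [-0.3, -0.1, -0.3]
finger_gap: 0.0877
```

Request:
send_rows --steps '[{"slide":[0,-0.075,-0.03],"roll":0,"hand":0},{"slide":[0,-0.075,-0.1],"roll":0,"hand":0},{"slide":[0,-0.075,-0.16],"roll":0,"hand":0},{"slide":[0,-0.075,-0.21],"roll":0,"hand":0},{"slide":[0,-0.075,-0.25],"roll":0,"hand":0},{"slide":[0,-0.075,-0.275],"roll":0,"hand":0},{"slide":[0,-0.075,-0.275],"roll":0,"hand":0},{"slide":[0,-0.075,-0.275],"roll":0,"hand":120},{"slide":[0,-0.075,-0.275],"roll":0,"hand":150},{"slide":[0,-0.075,-0.275],"roll":0,"hand":255},{"slide":[0,-0.075,-0.275],"roll":0,"hand":255},{"slide":[0,-0.075,-0.275],"roll":0,"hand":255},{"slide":[0,-0.075,-0.275],"roll":0,"hand":255}]' --force 6

```text
clock: 3.9
tool_pos: [0.5542, -0.2484, 0.129]
ee_rot: [-0.002, 3.141, -0.0]
force: [-0.8, 0.7, -0.2]
finger_gap: 0.0428
```

```bash
python3 - <<'E'
from h import *
a=ctrl.read_camera("top");b=ctrl.read_camera("scene")
im=np.vstack([cv2.resize(a[150:300,300:500],(800,600))[:300*2:1]])
o=np.hstack([cv2.resize(a[150:300,300:500],(400,300)),cv2.resize(b[60:240,150:390],(400,300))])
cv2.imwrite("pics/g1.png",o[:,:,::-1]);print(ctrl.read_state()["tool_pos"],ctrl.read_state()["finger_gap"])
E
```

```text
[ 0.55414556 -0.24830858  0.12885388] 0.035154971440380496
```

View pics/g1.png

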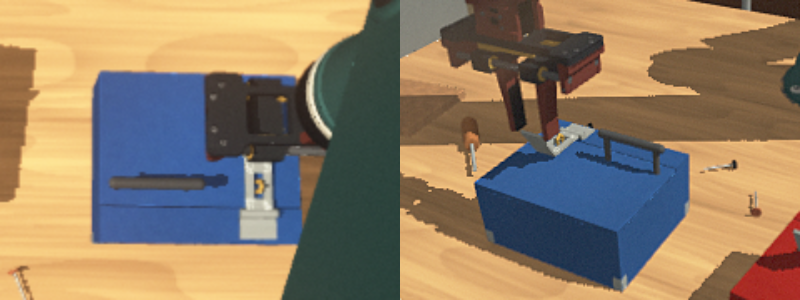

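Request:
send_rows --steps '[{"slide":[0,0,0],"roll":0,"hand":255},{"slide":[0,0,0],"roll":0,"hand":255},{"slide":[0,0,0],"roll":0,"hand":255},{"slide":[0,0,0],"roll":0,"hand":255},{"slide":[-0.0145,0,0.0295],"roll":0,"hand":255},{"slide":[-0.034,0,0.056],"roll":0,"hand":255},{"slide":[-0.034,0,0.056],"roll":0,"hand":255}]' --force 6

```text
clock: 4.7
tool_pos: [0.5381, -0.2478, 0.1524]
ee_rot: [0.002, -3.139, -0.001]
force: [-2.1, 2.3, -3.6]
finger_gap: 0.0294
```

```bash
python3 - <<'E'
from h import *
b=ctrl.read_camera("scene")
cv2.imwrite("pics/g2.png",cv2.resize(b[60:240,150:390],(800,600))[:,:,::-1]);print(ctrl.read_state()["tool_pos"],ctrl.read_state()["finger_gap"])
E
```

```text
[ 0.53862441 -0.24781003  0.15184585] 0.02908968778447373
```

View pics/g2.png

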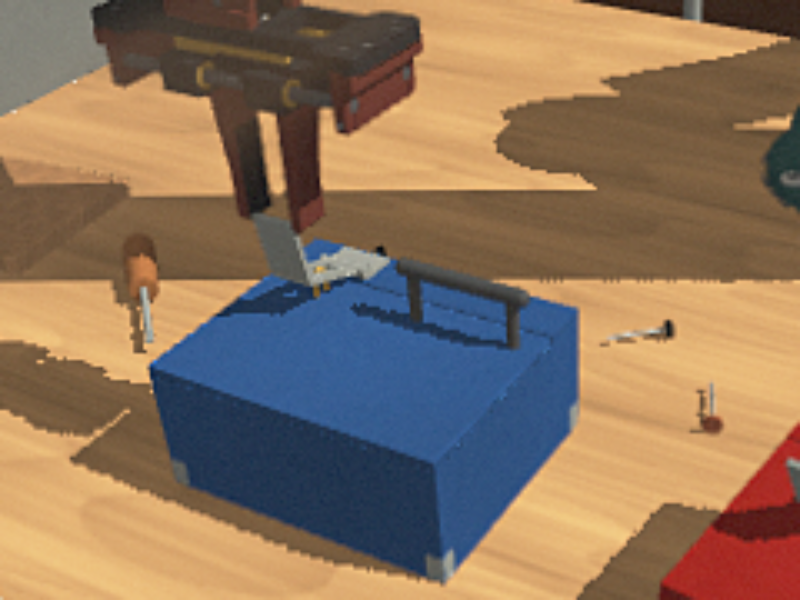

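Request:
send_rows --steps '[{"slide":[-0.0235,0,0.023],"roll":0,"hand":255},{"slide":[-0.0505,0,0.041],"roll":0,"hand":255},{"slide":[-0.0805,0,0.054],"roll":0,"hand":255},{"slide":[-0.112,0,0.062],"roll":0,"hand":255},{"slide":[-0.145,0,0.064],"roll":0,"hand":255},{"slide":[-0.177,0,0.061],"roll":0,"hand":255},{"slide":[-0.209,0,0.052],"roll":0,"hand":255},{"slide":[-0.238,0,0.037],"roll":0,"hand":255},{"slide":[-0.2645,0,0.018],"roll":0,"hand":255},{"slide":[-0.287,0,-0.0055],"roll":0,"hand":255},{"slide":[-0.3055,0,-0.0325],"roll":0,"hand":255},{"slide":[-0.3055,0,-0.0325],"roll":0,"hand":255}]'

```text
clock: 5.95
tool_pos: [0.4159, -0.2478, 0.1379]
ee_rot: [0.002, -3.139, -0.001]
force: [-5.8, 4.3, 4.1]
finger_gap: 0.0301
```

```bash
python3 - <<'E'
from h import *
b=ctrl.read_camera("scene")
cv2.imwrite("pics/g3.png",cv2.resize(b[60:240,150:390],(800,600))[:,:,::-1]);print(ctrl.read_state()["tool_pos"],ctrl.read_state()["finger_gap"])
E
```

```text
[ 0.41635211 -0.24783292  0.13842364] 0.029511876090439062
```

View pics/g3.png

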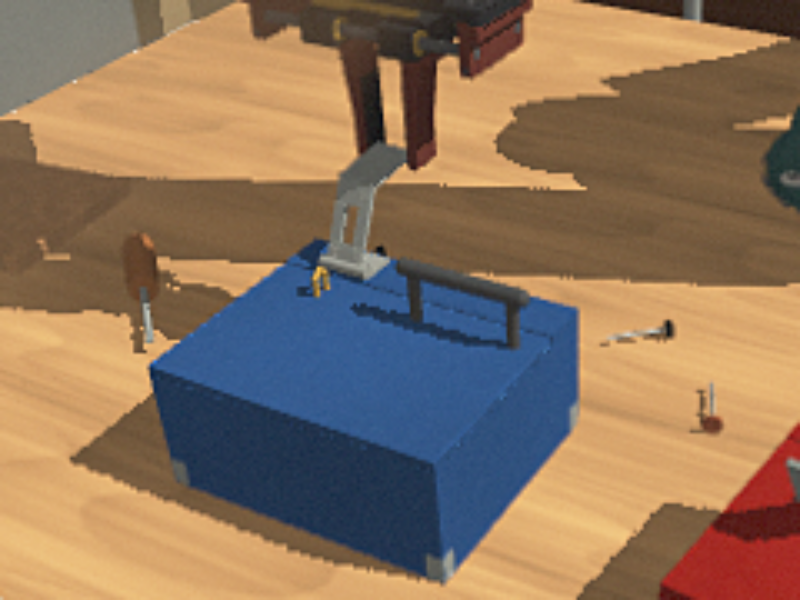

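Request:
send_rows --steps '[{"slide":[-0.013,0,-0.03],"roll":0,"hand":255},{"slide":[-0.021,0,-0.055],"roll":0,"hand":255},{"slide":[-0.021,0,-0.055],"roll":0,"hand":255},{"slide":[-0.021,0,-0.055],"roll":0,"hand":60},{"slide":[-0.021,0,-0.055],"roll":0,"hand":60},{"slide":[-0.021,0,-0.055],"roll":0,"hand":60},{"slide":[-0.021,0,-0.055],"roll":0,"hand":60},{"slide":[-0.021,0,-0.055],"roll":0,"hand":60},{"slide":[-0.021,0,0.0],"roll":0,"hand":60},{"slide":[-0.021,0,0.1],"roll":0,"hand":0},{"slide":[-0.021,0,0.2],"roll":0,"hand":0},{"slide":[-0.021,0,0.25],"roll":0,"hand":0},{"slide":[-0.021,0,0.25],"roll":0,"hand":0}]'

```text
clock: 7.3
tool_pos: [0.4119, -0.2498, 0.2414]
ee_rot: [-0.002, 3.136, -0.007]
force: [0.3, -0.5, -0.1]
finger_gap: 0.0877
```

```bash
python3 - <<'E'
from h import *
a=ctrl.read_camera("top");b=ctrl.read_camera("scene")
o=np.hstack([cv2.resize(a[150:300,300:500],(400,300)),cv2.resize(b[90:240,150:350],(400,300))])
cv2.imwrite("pics/g4.png",o[:,:,::-1]);s=ctrl.read_state();print(s["tool_pos"],s["finger_gap"],s["joint_pos"])
E
```

```text
[ 0.40991596 -0.24814744  0.23795338] 0.08769441974237534 [-6.88546874e-01  1.64241360e-01  1.73555995e+00 -1.23419029e-04
  1.24129064e+00 -2.26076864e+00]
```

View pics/g4.png

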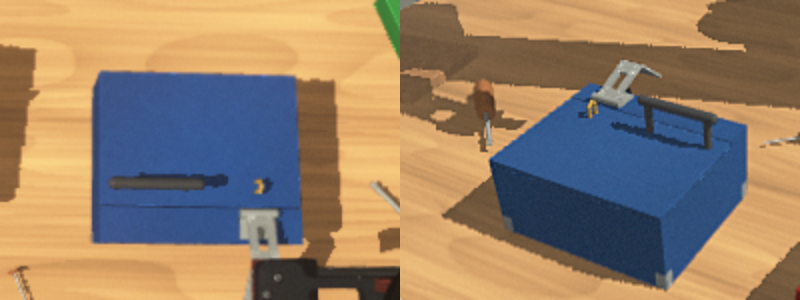

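Request:
send_rows --steps '[{"slide":[0.2475,0.263,0],"roll":-1,"hand":0},{"slide":[0.2475,0.263,0],"roll":-1,"hand":0},{"slide":[0.2475,0.263,0],"roll":-1,"hand":0},{"slide":[0.2475,0.263,0],"roll":-1,"hand":0},{"slide":[0.2475,0.263,0],"roll":-1,"hand":0},{"slide":[0.2475,0.263,0],"roll":-1,"hand":0},{"slide":[0.2475,0.263,0],"roll":-1,"hand":0},{"slide":[0.2475,0.263,0],"roll":-1,"hand":0},{"slide":[0.2475,0.263,0],"roll":-1,"hand":0},{"slide":[0.2475,0.263,0],"roll":-1,"hand":0},{"slide":[0.2475,0.263,0],"roll":-1,"hand":0},{"slide":[0.2475,0.263,0],"roll":-1,"hand":0},{"slide":[0.2475,0.263,-0.06],"roll":-1,"hand":0},{"slide":[0.2475,0.263,-0.12],"roll":-1,"hand":0},{"slide":[0.2475,0.263,-0.18],"roll":-1,"hand":0},{"slide":[0.2475,0.263,-0.23],"roll":-1,"hand":0},{"slide":[0.2475,0.263,-0.268],"roll":-1,"hand":0},{"slide":[0.2475,0.263,-0.268],"roll":-1,"hand":0}]'

```text
clock: 9.2
tool_pos: [0.5064, -0.142, 0.1279]
ee_rot: [-2.212, -2.222, 0.004]
force: [-0.4, -0.2, 1.1]
finger_gap: 0.0875
```

```bash
python3 - <<'E'
from h import *
a=ctrl.read_camera("top");b=ctrl.read_camera("scene")
o=np.hstack([cv2.resize(a[150:300,300:500],(400,300)),cv2.resize(b[90:240,150:350],(400,300))])
cv2.imwrite("pics/g5.png",o[:,:,::-1]);s=ctrl.read_state();print(s["tool_pos"],s["ee_rot"],s["force"],s["joint_pos"])
E
```

```text
[ 0.50835144 -0.1427667   0.13033344] [-2.21638019e+00 -2.22380304e+00  1.30287041e-03] [-0.0413917   0.50382602  0.99186227] [-4.04602132e-01  3.58376507e-01  1.76566715e+00 -7.77037764e-05
  1.01962526e+00 -4.07904855e-01]
```

View pics/g5.png

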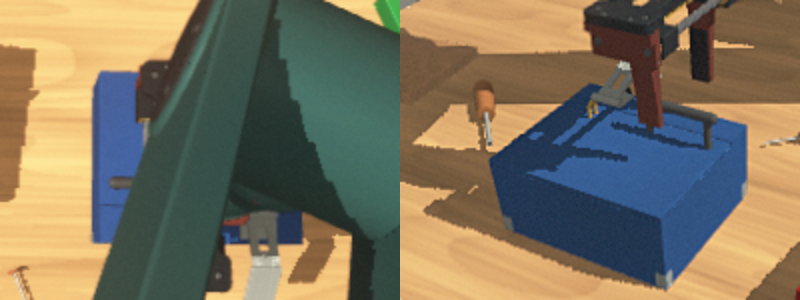

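Request:
send_rows --steps '[{"slide":[0,0,0],"roll":0,"hand":255},{"slide":[0,0,0],"roll":0,"hand":255},{"slide":[0,0,0],"roll":0,"hand":255},{"slide":[0,0,0],"roll":0,"hand":255},{"slide":[0,0,0],"roll":0,"hand":255},{"slide":[0,0,0],"roll":0,"hand":255},{"slide":[0,0,0],"roll":0,"hand":255},{"slide":[0,0,0],"roll":0,"hand":255},{"slide":[0,0,0],"roll":0,"hand":255},{"slide":[0,0,0],"roll":0,"hand":255},{"slide":[0,0,0],"roll":0,"hand":255},{"slide":[0.01,0,0.0245],"roll":0,"hand":255},{"slide":[0.022,0,0.048],"roll":0,"hand":255},{"slide":[0.036,0,0.071],"roll":0,"hand":255},{"slide":[0.052,0,0.092],"roll":0,"hand":255},{"slide":[0.052,0,0.092],"roll":0,"hand":255}]' --force 30

```text
clock: 10.9
tool_pos: [0.5322, -0.1436, 0.1697]
ee_rot: [2.217, 2.221, 0.003]
force: [-0.2, 0.2, -0.0]
finger_gap: 0.0008
```

```bash
python3 - <<'E'
from h import *
b=ctrl.read_camera("scene")
cv2.imwrite("pics/g6.png",cv2.resize(b[60:240,150:390],(640,480))[:,:,::-1]);s=ctrl.read_state();print(s["tool_pos"],s["finger_gap"],s["force"])
E
```

```text
[ 0.53102476 -0.14330011  0.16877437] 0.0002985563433972448 [-0.4140767  -0.29045725  0.00050648]
```

View pics/g6.png

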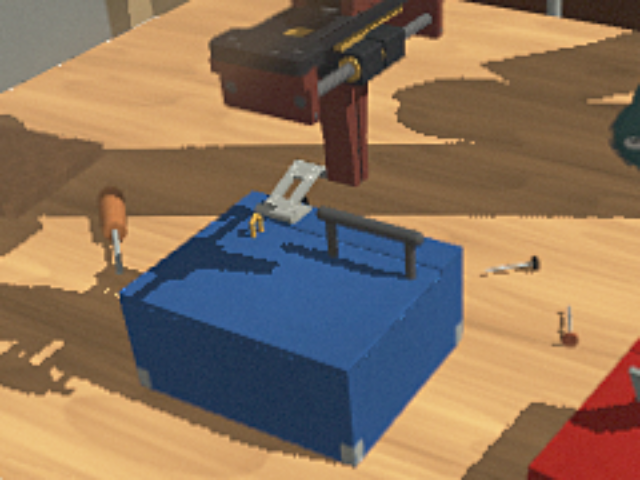

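Request:
send_rows --steps '[{"slide":[-0.052,0,0.02],"roll":0,"hand":100},{"slide":[-0.052,0,0.02],"roll":0,"hand":100},{"slide":[-0.052,0,0.02],"roll":0,"hand":100},{"slide":[-0.052,0,0.02],"roll":0,"hand":100},{"slide":[-0.052,0,0.02],"roll":0,"hand":100},{"slide":[-0.052,0,0.02],"roll":0,"hand":100},{"slide":[-0.052,0,0.02],"roll":0,"hand":100},{"slide":[-0.052,0,-0.05],"roll":0,"hand":100},{"slide":[-0.052,0,-0.1],"roll":0,"hand":100},{"slide":[-0.052,0,-0.1],"roll":0,"hand":100},{"slide":[-0.052,0,-0.1],"roll":0,"hand":255},{"slide":[-0.052,0,-0.1],"roll":0,"hand":255},{"slide":[-0.052,0,-0.1],"roll":0,"hand":255},{"slide":[-0.052,0,-0.1],"roll":0,"hand":255},{"slide":[-0.052,0,-0.1],"roll":0,"hand":255},{"slide":[-0.052,0,-0.1],"roll":0,"hand":255},{"slide":[-0.052,0,-0.1],"roll":0,"hand":255},{"slide":[-0.052,0,-0.1],"roll":0,"hand":255},{"slide":[-0.052,0,-0.1],"roll":0,"hand":255}]' --force 30

```text
clock: 12.85
tool_pos: [0.509, -0.143, 0.1278]
ee_rot: [-2.22, -2.223, 0.0]
force: [-0.0, 1.7, -0.2]
finger_gap: 0.0007
```

```bash
python3 - <<'E'
from h import *
b=ctrl.read_camera("scene")
cv2.imwrite("pics/g7.png",cv2.resize(b[60:240,150:390],(640,480))[:,:,::-1]);s=ctrl.read_state();print(s["tool_pos"],s["finger_gap"],s["force"])
E
```

```text
[ 0.50893738 -0.1430128   0.12777474] 0.0005160120663845743 [ 0.01474992  0.67578891 -0.06648487]
```

View pics/g7.png

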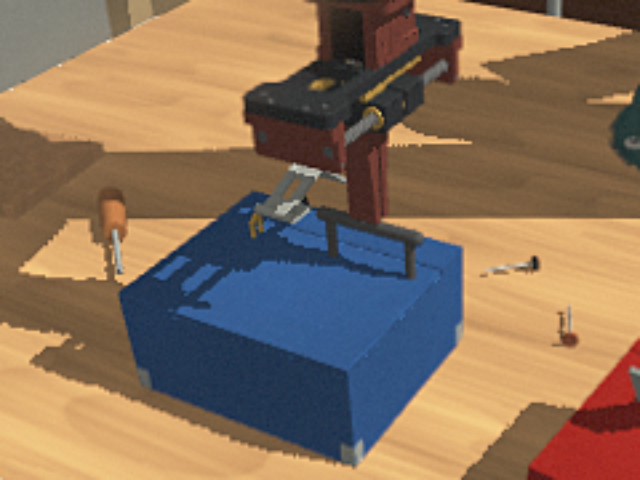

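```bash
python3 - <<'E'
from h import *
p=[.5395,-.1928,.0012]
b=ctrl.read_camera("scene");a=ctrl.read_camera("top")
B=b[100:200,230:350];Z=cv2.resize(B,None,fx=6,fy=6,interpolation=cv2.INTER_CUBIC)[:,:,::-1].copy()
s=ctrl.read_state();t=s["tool_pos"]
pts=[((0,255,0),t),((0,255,255),t-[0,0,.025]),((0,0,255),chest(p,[-.03,.09,.125])[0]),((0,0,255),chest(p,[-.03,.01,.125])[0])]
for c,P in pts:
    u=(proj("scene",P)[0]+.5-[230,100])*6; cv2.circle(Z,tuple(int(v) for v in u),4,c,-1)
cv2.imwrite("pics/g8.png",Z);cv2.imwrite("pics/g8t.png",cv2.resize(a[150:300,300:500],(800,600))[:,:,::-1]);print(s)
E
```

```text
{'clock': 13.0, 'joint_pos': array([-4.04606016e-01,  3.61649280e-01,  1.76837136e+00, -6.99042431e-05,
        1.01176258e+00, -4.05978460e-01]), 'dq': array([0.00209146, 0.00129831, 0.0007377 , 0.00022364, 0.00048667,
       0.00127474]), 'joint_efforts': array([ 2.51908015e-03, -4.64837408e+01, -2.18679589e+01,  5.17659844e-02,
        4.45665861e-02,  2.76135364e-05]), 'tool_pos': array([ 0.5089588, -0.1430261,  0.1277812]), 'ee_rot': array([-2.21976582e+00, -2.22289684e+00,  1.97489054e-04]), 'force': array([-0.33097542,  0.57954269,  0.52151003]), 'ft_torque': array([-0.08587708,  0.04990614,  0.00035791]), 'finger_gap': 0.0004818025747893414}
```

View pics/g8.png

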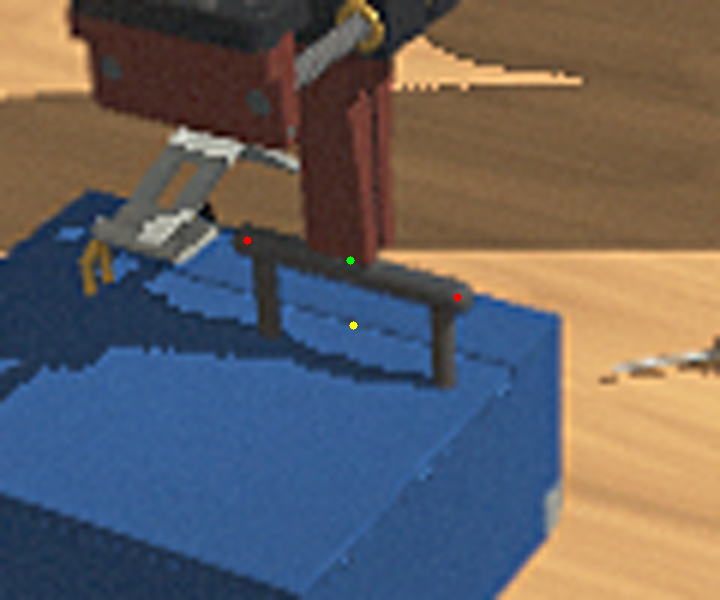

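View pics/g8t.png

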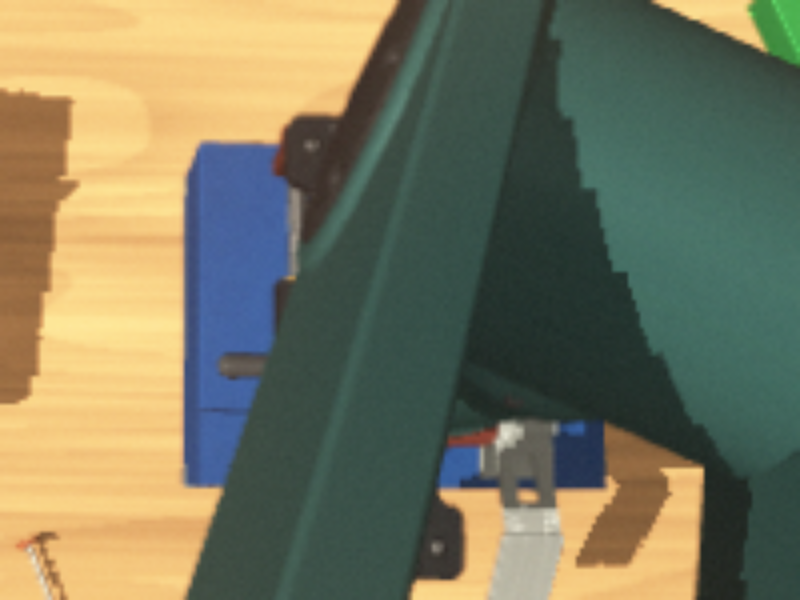

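```bash
python3 - <<'E'
from h import *
for x in(.514,.5225):
  for z in (.12,.125,.13,.135,.14):
    print(x,z,[((proj("scene",[x,y,z])[0]+.5-[230,100])*6).round() for y in(-.153,-.133)])
E
```

```text
0.514 0.12 [array([317., 281.]), array([370., 295.])]
0.514 0.125 [array([317., 268.]), array([369., 282.])]
0.514 0.13 [array([316., 254.]), array([368., 269.])]
0.514 0.135 [array([315., 241.]), array([368., 255.])]
0.514 0.14 [array([314., 228.]), array([367., 242.])]
0.5225 0.12 [array([304., 293.]), array([356., 308.])]
0.5225 0.125 [array([303., 280.]), array([356., 294.])]
0.5225 0.13 [array([302., 267.]), array([355., 281.])]
0.5225 0.135 [array([301., 253.]), array([354., 268.])]
0.5225 0.14 [array([300., 240.]), array([353., 254.])]
```

```bash
python3 - <<'E'
from h import *
for x in(.553,.566):
  for z in (.1,.105,.11,.12,.13):
    print(x,z,[((proj("scene",[x,y,z])[0]+.5-[230,80])*6).round() for y in(-.153,-.133)])
b=cv2.imread("pics/g5.png")[:,400:] # scale 2, offset 150,90
Z=b[0:200,160-0:400][:, :240]
cv2.imwrite("pics/g9.png",cv2.resize(b[0:180,160:360],None,fx=3,fy=3))
for x in(.553,.566):
  for z in (.1,.11,.12,.13,.14):
    print(x,z,[(((proj("scene",[x,y,z])[0]+.5-[150,90])*2-[160,0])*3).round() for y in(-.153,-.133)])
E
```

```text
0.553 0.1 [array([258., 511.]), array([311., 527.])]
0.553 0.105 [array([257., 498.]), array([310., 514.])]
0.553 0.11 [array([255., 485.]), array([309., 500.])]
0.553 0.12 [array([253., 458.]), array([307., 474.])]
0.553 0.13 [array([251., 431.]), array([305., 447.])]
0.566 0.1 [array([236., 531.]), array([289., 547.])]
0.566 0.105 [array([234., 518.]), array([288., 534.])]
0.566 0.11 [array([233., 505.]), array([287., 521.])]
0.566 0.12 [array([230., 478.]), array([285., 495.])]
0.566 0.13 [array([228., 451.]), array([282., 467.])]
0.553 0.1 [array([258., 451.]), array([311., 467.])]
0.553 0.11 [array([255., 425.]), array([309., 440.])]
0.553 0.12 [array([253., 398.]), array([307., 414.])]
0.553 0.13 [array([251., 371.]), array([305., 387.])]
0.553 0.14 [array([248., 344.]), array([303., 359.])]
0.566 0.1 [array([236., 471.]), array([289., 487.])]
0.566 0.11 [array([233., 445.]), array([287., 461.])]
0.566 0.12 [array([230., 418.]), array([285., 435.])]
0.566 0.13 [array([228., 391.]), array([282., 407.])]
0.566 0.14 [array([225., 364.]), array([280., 380.])]
```

View pics/g9.png

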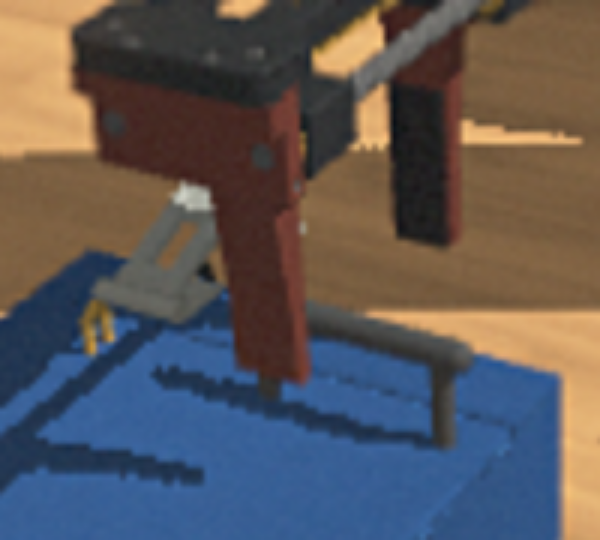

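Request:
send_rows --steps '[{"slide":[0,0,0.04],"roll":0,"hand":100},{"slide":[0,0,0.04],"roll":0,"hand":100},{"slide":[0,0,0.04],"roll":0,"hand":100},{"slide":[0,0,0.04],"roll":0,"hand":100},{"slide":[0,0,0.04],"roll":0,"hand":100},{"slide":[0,0,0.04],"roll":0,"hand":100},{"slide":[0,0,0.04],"roll":0,"hand":100},{"slide":[0,0,0.04],"roll":0,"hand":100},{"slide":[0,0,0.0],"roll":0,"hand":100},{"slide":[0,0,-0.03],"roll":0,"hand":100},{"slide":[0,0,-0.055],"roll":0,"hand":100},{"slide":[0,0,-0.055],"roll":0,"hand":255},{"slide":[0,0,-0.055],"roll":0,"hand":255},{"slide":[0,0,-0.055],"roll":0,"hand":255},{"slide":[0,0,-0.055],"roll":0,"hand":255},{"slide":[0,0,-0.055],"roll":0,"hand":255},{"slide":[0,0,-0.055],"roll":0,"hand":255},{"slide":[0,0,-0.055],"roll":0,"hand":255},{"slide":[0,0,-0.055],"roll":0,"hand":255},{"slide":[0,0,-0.055],"roll":0,"hand":255}]' --force 30

```text
clock: 15.0
tool_pos: [0.5105, -0.1432, 0.1063]
ee_rot: [2.219, 2.221, 0.003]
force: [4.5, 1.6, -1.7]
finger_gap: 0.01
```

```bash
python3 - <<'E'
from h import *
b=ctrl.read_camera("scene")
cv2.imwrite("pics/g10.png",cv2.resize(b[60:240,150:390],(640,480))[:,:,::-1]);s=ctrl.read_state();print(s["tool_pos"],s["finger_gap"],s["force"])
E
```

```text
[ 0.51050583 -0.1431931   0.10626111] 0.009804924657636258 [ 4.52207289  1.89611314 -1.36785061]
```

View pics/g10.png

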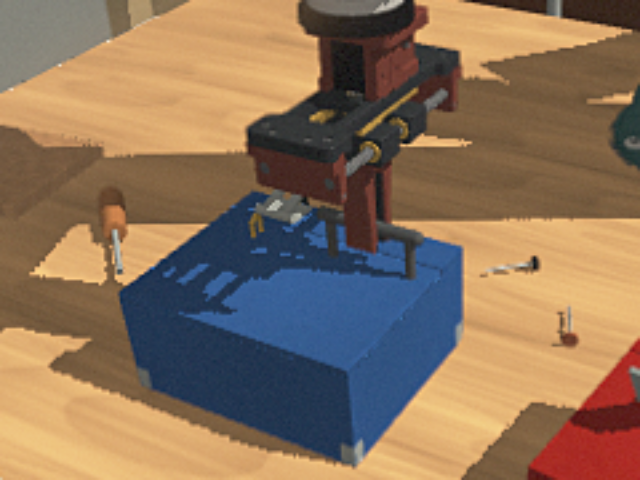

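Request:
send_rows --steps '[{"slide":[0.01,0,0.0245],"roll":0,"hand":255},{"slide":[0.022,0,0.048],"roll":0,"hand":255},{"slide":[0.036,0,0.071],"roll":0,"hand":255},{"slide":[0.052,0,0.092],"roll":0,"hand":255},{"slide":[0.07,0,0.112],"roll":0,"hand":255},{"slide":[0.09,0,0.13],"roll":0,"hand":255},{"slide":[0.111,0,0.1465],"roll":0,"hand":255},{"slide":[0.133,0,0.161],"roll":0,"hand":255},{"slide":[0.133,0,0.161],"roll":0,"hand":255}]'

```text
clock: 15.95
tool_pos: [0.5602, -0.1431, 0.1717]
ee_rot: [-2.217, -2.221, 0.006]
force: [-8.9, -1.4, 9.9]
finger_gap: 0.0103
```

```bash
python3 - <<'E'
from h import *
b=ctrl.read_camera("scene")
cv2.imwrite("pics/g11.png",cv2.resize(b[60:240,150:390],(640,480))[:,:,::-1]);s=ctrl.read_state();print(s["tool_pos"],s["finger_gap"],s["force"])
E
```

```text
[ 0.56022138 -0.14311828  0.17165569] 0.009778022338478843 [-8.10392618 -2.04568675  9.06335769]
```

View pics/g11.png

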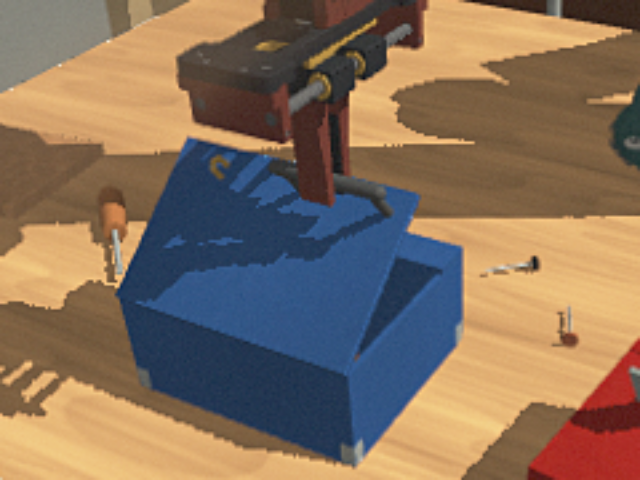

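Request:
send_rows --steps '[{"slide":[0.0235,0,0.012],"roll":0,"hand":255},{"slide":[0.048,0,0.0225],"roll":0,"hand":255},{"slide":[0.0735,0,0.031],"roll":0,"hand":255},{"slide":[0.0995,0,0.037],"roll":0,"hand":255},{"slide":[0.126,0,0.0405],"roll":0,"hand":255},{"slide":[0.152,0,0.042],"roll":0,"hand":255},{"slide":[0.179,0,0.0405],"roll":0,"hand":255},{"slide":[0.2055,0,0.0375],"roll":0,"hand":255},{"slide":[0.231,0,0.0315],"roll":0,"hand":255},{"slide":[0.257,0,0.024],"roll":0,"hand":255},{"slide":[0.282,0,0.014],"roll":0,"hand":255},{"slide":[0.305,0,0.002],"roll":0,"hand":255},{"slide":[0.305,0,0.002],"roll":0,"hand":255}]'

```text
clock: 17.3
tool_pos: [0.6862, -0.1432, 0.1702]
ee_rot: [2.219, 2.222, 0.002]
force: [1.0, -2.9, -0.3]
finger_gap: 0.0101
```

```bash
python3 - <<'E'
from h import *
b=ctrl.read_camera("scene")
cv2.imwrite("pics/g12.png",cv2.resize(b[60:240,150:390],(640,480))[:,:,::-1]);s=ctrl.read_state();print(s["tool_pos"],s["finger_gap"],s["force"])
E
```

```text
[ 0.68592987 -0.14327481  0.17040443] 0.01014020529831317 [ 2.41119378 -2.96565652 -0.38822378]
```

View pics/g12.png

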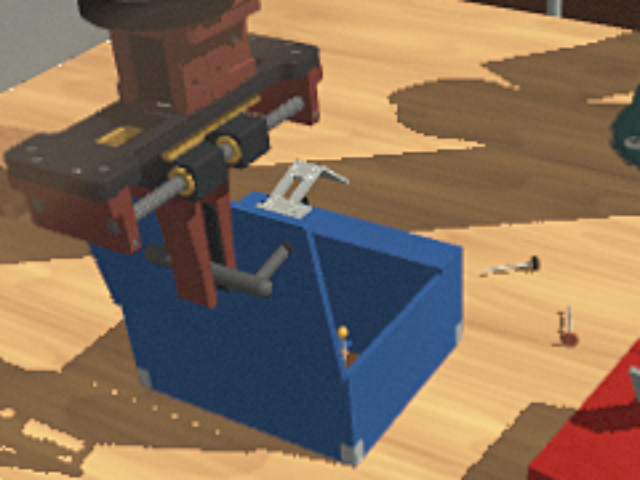

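Request:
send_rows --steps '[{"slide":[0,0,0],"roll":0,"hand":185},{"slide":[0,0,0],"roll":0,"hand":185},{"slide":[0,0,0],"roll":0,"hand":185},{"slide":[0,0,0],"roll":0,"hand":185},{"slide":[0.01,0,0.02],"roll":0,"hand":185},{"slide":[0.01,0,0.07],"roll":0,"hand":185},{"slide":[0.01,0,0.13],"roll":0,"hand":185},{"slide":[0.01,0,0.22],"roll":0,"hand":185},{"slide":[0.01,0,0.32],"roll":0,"hand":185},{"slide":[0.01,0,0.4],"roll":0,"hand":185},{"slide":[0.01,0,0.4],"roll":0,"hand":185}]'

```text
clock: 18.45
tool_pos: [0.691, -0.1437, 0.3382]
ee_rot: [2.213, 2.216, 0.008]
force: [-0.4, -0.5, -0.0]
finger_gap: 0.024
```

```bash
python3 - <<'E'
from h import *
b=ctrl.read_camera("scene")
cv2.imwrite("pics/g13.png",cv2.resize(b,(800,500))[:,:,::-1]);s=ctrl.read_state();print(s["tool_pos"],s["finger_gap"],s["force"])
E
```

```text
[ 0.68988865 -0.1433684   0.33504043] 0.023985419364369605 [-0.4247561   0.39341589 -0.59741755]
```

View pics/g13.png

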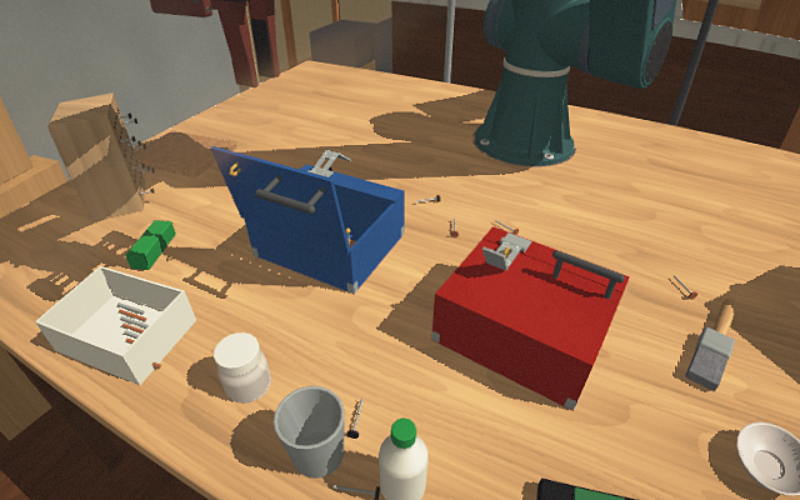

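Blue lid stands open just past upright (edge at 215–330, 150–180), its hasp is folded to the front at (330,160), the red chest is shut with its hasp on the staple (507,248), and the gripper is clear.

```bash
python3 -c "
from rig import ctrl
print(ctrl.close_job())"
```

```text
the job is handed in; nothing more can be done
None
```

I opened the blue chest in the order asked. I pinched the hasp's lip, led it up and over to the front and let it go. Then I raised the lid by its bar to about 1.75 rad, a little past upright, released it and backed the gripper away.

- **Final check:** The last picture, at about 18.5 s, shows the blue lid standing open with its hasp folded to the front. The red chest is shut with its hasp on its staple, and the gripper is clear with almost no force on it. I judged the angles from the pictures and the path the arm followed, because the joints cannot be read directly.
- **Missed grasps:** My first two tries on the handle closed on air. In the pictures the fingertips stood about 25 mm higher than the stated tool geometry gives. I lowered the grasp by 22 mm and the third try held the bar, with a 10 mm opening. The misses did not move the lid. The same offset meant the hasp was pinched nearer the tip of its lip than planned, but it held.

The hand-in gave no verdict.

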